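Slide the glasses stand home into the caddy bay

ROBOT

A 7-joint arm with a two-finger parallel gripper is mounted at the origin on the work surface. World frame = base frame: x ahead of the robot, y to its left, z up, the work surface at z = 0. Lengths are in mm, angles in rad, forces in N, time in s.
With the tool pointing down it reaches from about 400 to 925 mm from the base axis. Payload 4.1 kg.
Tool frame: the origin (TCP) lies on the centre line of the jaws, within the pads' length; the fingertips stand 17 mm ahead of it and the grasp point (between the pads) lies 2 mm behind it; z points along the fingers, y is the direction in which the jaws open and shut (so a half turn about z gives the same grasp; the last joint's range is limited). The gripper opens to 85 mm and grips with 20 to 120 N. Pads are 22 mm wide; open, the fingers measure 114 mm over their backs; the gripper's body (76 mm by 85 mm) begins 54 mm behind the grasp point. The pads swing forward as they close: fully open they stand 13 mm farther back than shut.
Start: joints at [1.006, 0.398, 0.045, 1.537, -0.019, 1.207, -0.051], TCP at [291.979, -580.766, 248.347] pointing down, gripper open.
Joint ranges: [-2.82, 2.82], [-0.49, 2.23], [-1.37, 1.46], [0, 2.46], [-1.36, 4.5], [0.23, 2], [-2.94, 2.94]. Speed limits (rad/s): [2.57, 2.57, 3.14, 3.14, 3.14, 3.14, 3.14].

INTERFACE

Orientations are given as a unit quaternion [x, y, z, w].
In Python, from station import manip gives the robot as it stands.
- The arm moves only by the tool drive_tool, never from a script. Its argument "targets" is a list of rows, each an object with "slide": the shift along the world's x, y, z as a fraction of full scale, a list of three; "turn": the turn about the world's z as a fraction of full scale; "fingers": the closure, from 0 (fully open) to 1 (shut). A call has 1 to 12 rows; each row shifts and turns the commanded pose from where the row before left it; what a row does not reach is not made up. Full scale, the value 1, is 0.03 m for a shift and 45 degrees for a turn. A row lasts 1/8 s, in which the tool goes at most 62.5 mm and 10.7 degrees, less where a joint would pass 70% of its speed; a pose out of reach is approached as far as the arm can. A call with a number of a shift or a turn outside -1 to 1 is refused whole. A call with a gripper value outside its range is refused whole. The fingers move at their own pace and stop on an object; "force" is the grip in N (left out, the last holds). Time passes only in rows, so rows that do not move let the fingers close. It gives the time, the measured TCP pose, the force and the opening at its end, in the units of the state.
- manip.get_obs(): the state, without advancing time (a new reading comes with each control period).
- manip.read_camera(name): name is "side" or "top" or "wrist"; returns a dict with "img" (400x640x3 uint8, blue, green, red), "vertical_fov" (degrees; the focal length in pixels is half the picture's height over the tangent of half this angle, whatever the lens; pixels are square), "cx", "cy" (the principal point, pixels), "k1" (the pictures are not rectified: a ray, as slopes to the right and down, at radius r is drawn at 1 + k1 r^2 times it, then the intrinsics apply), "rvec" (rotation vector, rad) and "tvec" (3), from world to camera coordinates, as OpenCV has them. Camera axes: x right, y down, z forward; pixel columns grow to the right and rows downward; lengths in mm; the calibration is good to about 2 mm. A picture is of the moment at which its call begins. There is no depth.
- manip.hand_in(): hands the job in, once; it reports no verdict.
Trained networks look in a picture, given as the dict that the camera call returned (one of the last four; its "shot" number tells which), for a name from the list of things; names that differ only in an ending like _2 or _b are one class to them, and where a whole thing is asked for, a point or a joint stands for the part that bears it (a point fixed in the world has none). Each returns a list of dicts, best first, with "score" (0 to 1); they miss things now and then, are a little off and sometimes report something else, mostly with a low value. They report only what shows in the picture. A call takes as long as a camera call. They do not tell look-alikes from the thing itself.
- manip.recognise(picture, label): "extent" ([left, top, right, bottom] in pixels, round what is visible of it).
- manip.silhouettes(picture, label): "mask" (400x640 bool, what is visible of it) and "extent" ([left, top, right, bottom] in pixels, round what is visible of it).
- manip.mark_of(picture, label): "location" ([column, row] in pixels: a listed point, or the origin of a listed thing).
The state is a dict: "time": time; "joints": joint angles; "joint_velocities": joint speeds; "joint_torque": joint torques, N m; "position": TCP position; "eef_rot": TCP orientation; "contact_force": force on the tool from outside, world axes, zero at the start; "moment": the same for the moment, N m; "gripper_width": finger opening in mm.
Only numpy, scipy, OpenCV 4.12 (cv2) and the standard library are available. Lean on these libraries where they do the work, as an engineer would, in place of code of your own. Each camera call takes 0.05 s, during which the arm holds its last target.

TASK

Push the tall white clip stand for glasses across the nightstand into the open bay of the low wooden caddy until its round foot is fully home against the bay's back wall. It must slide on its foot all the way, never tipping over and never being lifted or carried. Leave the mug, pill canister, massager roller and thermometer case where they are, and finish with the stand upright and at rest.

Things in the scene. Friction and masses are not known exactly. Their poses are not given: they have to be found in the camera images.
- stand: Loose white plastic clip stand, 191 mm tall, about 200 g. Solid round foot, 60 mm diameter, upright side 24 mm high; a cone (to 40 mm) narrows to a 14 mm round column with a spring clip (22 x 20 mm, 144 to 191 mm high) on top. Pushed on the column it tips; pushed on the foot's side it slides. Origin: centre of the foot's underside; z up the column. Yaw does not matter.
- caddy: Fixed dark wooden caddy, walls 34 mm high. Bay without floor, open to its -y: side walls' inner faces at x = +-42 mm (12 mm thick, y -42 to 38), back wall's inner face at y = 30 mm. Behind it a closed tray, 160 mm along x, y 41 to 121 mm. Origin: on the nightstand's top, where the stand's axis is when its foot is centred and touches the back wall; z up. Place and yaw (up to 0.4) vary.
- mug: Bystander: loose blue ceramic mug, 80 mm wide, 95 mm high, handle on its +y side; origin at the centre of its underside.
- canister: Bystander: loose aluminium pill canister, 48 mm wide, 75 mm high, upright; origin at the centre of its underside.
- roller: Bystander: loose wooden back massager roller lying along its x axis, 250 mm long, 38 mm thick; origin under its middle.
- case: Bystander: loose white plastic thermometer case, 135 x 26 x 18 mm, lying along its x axis in the caddy's tray; origin at the centre of its underside.
Not all that is in view belongs to the job. Of the things like the stand, leave any that is red; of the rest the larger one is meant.

How it is judged:
By the outcome, as a careful person would: the job done as asked, in the order asked, and still so for the second after the job is handed in, with the robot touching nothing.
It also fails if it takes over 61 s, if anything falls off the work surface, if the arm or the gripper's body presses on something with over 40 N, if the wrist force passes 120 N, or if a joint passes its speed limit or range.

## Working session

There is one attempt and no reset: what is moved stays moved. The work goes in short steps, Python scripts to look and compute and a tool call to move; the robot and the scene stay as the last step left them, time stands still between calls to the robot, and variables do not carry over. Pictures are saved under pics/ and viewed, and the job is handed in when it is done.

Besides the shell and the picture viewer there is one more tool, called after "Call:" by a JSON object that holds its "api" and its "payload". drive_tool: Moves the arm, as the interface text tells. Its arguments: {"type":"object","properties":{"targets":{"type":"array"},"force":{"type":"number"}},"required":["targets"]}

```bash
mkdir -p pics; ls
cat > h.py <<'E'
import numpy as np, cv2
from station import manip
def K(p):
    f=200/np.tan(np.radians(p["vertical_fov"])/2)
    return f
def ray(p,u,v):
    f=K(p); x=(u-p["cx"])/f; y=(v-p["cy"])/f
    a,b=x,y
    for _ in range(30):
        r2=a*a+b*b; a=x/(1+p["k1"]*r2); b=y/(1+p["k1"]*r2)
    R,_=cv2.Rodrigues(np.array(p["rvec"],float)); t=np.array(p["tvec"],float).ravel()
    return -R.T@t, R.T@np.array([a,b,1.])
def onz(p,u,v,z):
    c,d=ray(p,u,v); return (c+d*(z-c[2])/d[2])
def proj(p,X):
    R,_=cv2.Rodrigues(np.array(p["rvec"],float)); t=np.array(p["tvec"],float).ravel()
    X=np.atleast_2d(X)@R.T+t; a=X[:,:2]/X[:,2:]; r2=(a**2).sum(1,keepdims=True)
    return a*(1+p["k1"]*r2)*K(p)+[p["cx"],p["cy"]]
E
python3 - <<'E'
from h import *
print(manip.get_obs())
for n in ["side","top","wrist"]:
    p=manip.read_camera(n); cv2.imwrite(f"pics/{n}0.png",p["img"])
    c,d=ray(p,320,200); print(n,c.round(),d.round(2),p["vertical_fov"],p["k1"])
    for l in ["stand","caddy","mug","canister","roller","case"]:
        for r in manip.recognise(p,l): print(l,np.round(r["extent"]),round(r["score"],2))
        for r in manip.mark_of(p,l): print(l,"mark",np.round(r["location"]),round(r["score"],2), onz(p,*r["location"],0).round())
E
```

```text
pics
{'time': 0.0, 'joints': array([ 1.00596649,  0.39916453,  0.04504297,  1.53792378, -0.01871385,
        1.20690737, -0.05069505]), 'joint_velocities': array([-0.00051662, -0.00070926,  0.00184695, -0.0005284 , -0.00060403,
       -0.0001537 ,  0.00012236]), 'joint_torque': array([-1.50156851e-03, -4.75115812e+01,  1.36380740e+00, -2.54217517e+01,
        1.14937581e-02,  9.58789577e-03,  1.55111661e-05]), 'position': array([ 291.69441246, -580.17366075,  247.26190056]), 'eef_rot': array([ 9.72985365e-01,  2.30864674e-01, -2.89593187e-04, -9.47351789e-04]), 'contact_force': array([0.26901048, 0.4722516 , 0.52294652]), 'moment': array([0.0208963 , 0.01561575, 0.05699356]), 'gripper_width': 85.31459078102532}
side [ 535. -488.  554.] [ 0.09  0.67 -0.74] 56.95220242764582 -0.05270807772600407
stand [209. 244. 245. 307.] 0.97
stand [267. 211. 302. 305.] 0.71
stand [340. 246. 387. 338.] 0.71
stand mark [358. 319.] 0.91 [ 634. -247.    0.]
stand mark [283. 286.] 0.84 [ 520. -176.    0.]
stand mark [229. 291.] 0.76 [ 430. -176.    0.]
caddy [247. 102. 319. 167.] 0.63
caddy [322. 127. 42
[... 635 characters left out ...]
88.] 0.59
stand mark [401. 189.] 0.96 [ 642. -245.    0.]
stand mark [378. 280.] 0.83 [ 425. -179.    0.]
stand mark [373. 238.] 0.55 [ 523. -172.    0.]
caddy [166. 195. 254. 274.] 0.58
caddy mark [229. 227.] 0.85 [559. 167.   0.]
caddy mark [194. 236.] 0.22 [539. 250.   0.]
mug [285. 118. 320. 169.] 0.84
mug [206.  96. 236. 196.] 0.51
mug mark [304. 153.] 0.68 [737. -15.   0.]
canister [394. 124. 423. 152.] 0.66
canister mark [405. 144.] 0.85 [ 754. -262.    0.]
roller [206.  96. 236. 195.] 0.93
roller [364. 222. 400. 246.] 0.16
case [180. 208. 208. 264.] 0.93
case mark [196. 239.] 0.78 [533. 244.   0.]
wrist [ 365. -545.  374.] [-0.28 -0.16 -0.95] 63.144300765963784 -0.0030036715377996584
```

View pics/side0.png

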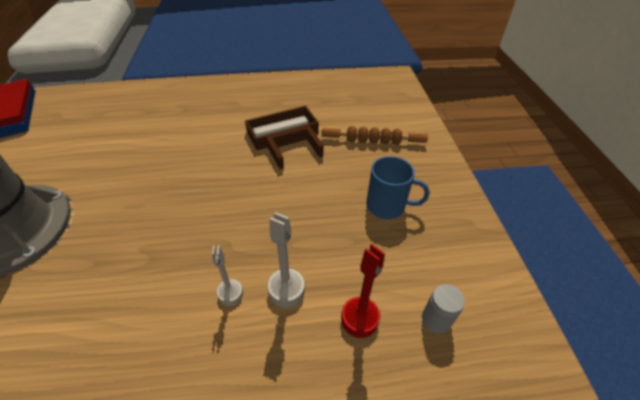

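View pics/top0.png

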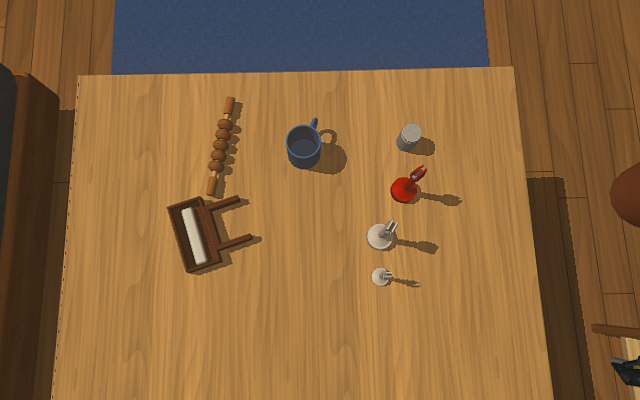

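```bash
python3 -c "
import cv2
a=cv2.imread('pics/side0.png')[190:350,190:480];cv2.imwrite('pics/sc.png',cv2.resize(a,None,fx=2.7,fy=2.7))
a=cv2.imread('pics/top0.png')[170:300,150:420];cv2.imwrite('pics/tc.png',cv2.resize(a,None,fx=2.9,fy=2.9,interpolation=2))"
```

```text
(no output)
```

View pics/sc.png

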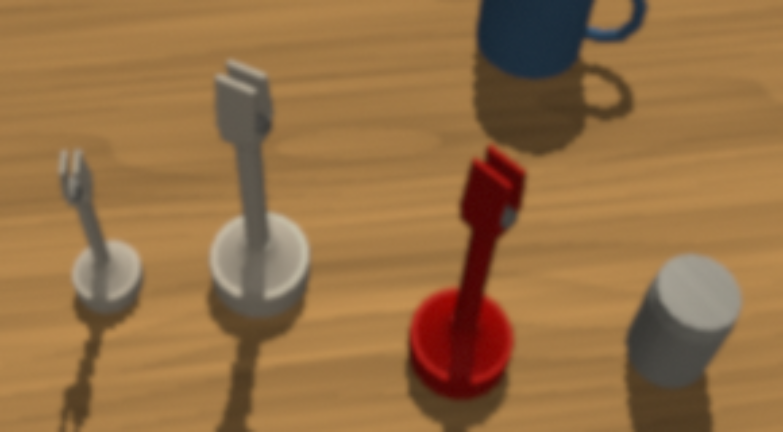

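View pics/tc.png

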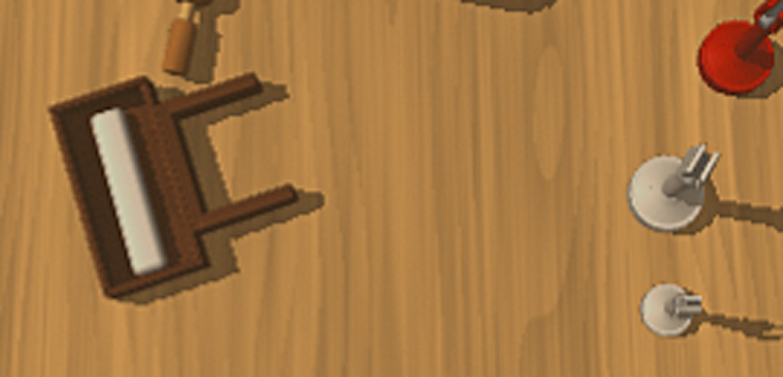

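Candidates (side picture): the small white stand at (229,291), the large white one at (283,286) and the red one at (358,319). The red one is excluded and the larger white one is meant, so it's (283,286), or (373,238) in top. The crop confirms it's white with the bigger foot. Next I'll fit the caddy pose and the stand's foot.

Run:
```python
from h import *
from scipy.optimize import least_squares
p=manip.read_camera("top"); s=manip.read_camera("side")
cr=lambda a:np.array([(150+x/2.9,170+y/2.9) for x,y in a])
pts=cr([(255,74),(263,90),(291,185),(298,199),(50,107),(148,77),(110,297),(206,262)])
# image-top = +x world ; local: opening -y is toward world -y
M=np.array([(54,-42,34),(42,-42,34),(-42,-42,34),(-54,-42,34),(80,121,34),(80,41,34),(-80,121,34),(-80,41,34)],float)
def W(q,M):
    c,s_=np.cos(q[2]),np.sin(q[2]); return np.c_[q[0]+c*M[:,0]-s_*M[:,1],q[1]+s_*M[:,0]+c*M[:,1],M[:,2]]
r=least_squares(lambda q:(proj(p,W(q,M))-pts).ravel(),[560,170,0.2]);q=r.x
print("caddy",q.round(3));print(r.fun.reshape(-1,2).round(1))
np.save("cad.npy",q)
# foot masks by color circle fit
def foot(pic,ctr):
    best=None
    for l in manip.silhouettes(pic,"stand"):
        e=l["extent"]
        if e[0]-3<ctr[0]<e[2]+3 and e[1]-3<ctr[1]<e[3]+3: best=l
    return best
for pic,ctr,n in((p,(378,238),"t"),(s,(285,290),"s")):
    m=foot(pic,ctr); 
    if m is None: print(n,"none");continue
    print(n,m["score"],m["extent"])
    e=np.argwhere(m["mask"]); np.save(n+"m.npy",m["mask"])
# overlay
a=np.arange(0,2*np.pi,.1)
for pic,n,z in((p,"t",24),(s,"s",24)):
    im=cv2.resize(pic["img"],None,fx=3,fy=3,interpolation=cv2.INTER_CUBIC)
    for x,y in proj(pic,W(q,M)): cv2.circle(im,(int(x*3+1),int(y*3+1)),2,(0,255,0),-1)
    c=W(q,np.array([[0,0,0.]]))[0]
    for z in(0,24):
        for x,y in proj(pic,np.c_[521+30*np.cos(a),-173+30*np.sin(a),0*a+z]): cv2.circle(im,(int(x*3+1),int(y*3+1)),1,(0,0,255),-1)
    if n=="t": 
        cv2.imwrite("pics/ot.png",im[540:900,450:1250]); cv2.imwrite("pics/ot2.png",cv2.resize(im[640:780,1060:1260],None,fx=3,fy=3))
    else:
        cv2.imwrite("pics/os.png",im[290:600,700:1300]);cv2.imwrite("pics/os2.png",cv2.resize(im[750:950,750:950],None,fx=2.9,fy=2.9))
```

```text
caddy [5.64515e+02 1.64028e+02 3.08000e-01]
[[ 0.6 -0.5]
 [-0.6 -1.3]
 [ 0.7 -0.1]
 [-0.1  0. ]
 [ 0.4  0.2]
 [ 0.  -0.5]
 [-1.1  0.8]
 [ 0.   1.1]]
t 0.8 [365.6, 221.3, 400.7, 250.9]
s 0.93 [264.6, 211.3, 304.3, 309.4]
```

View pics/ot.png

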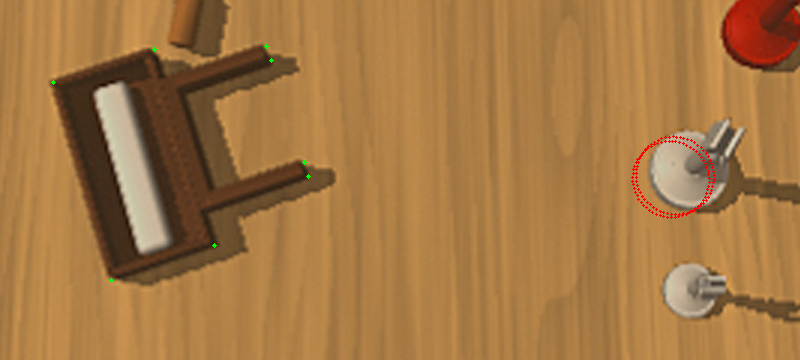

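View pics/ot2.png

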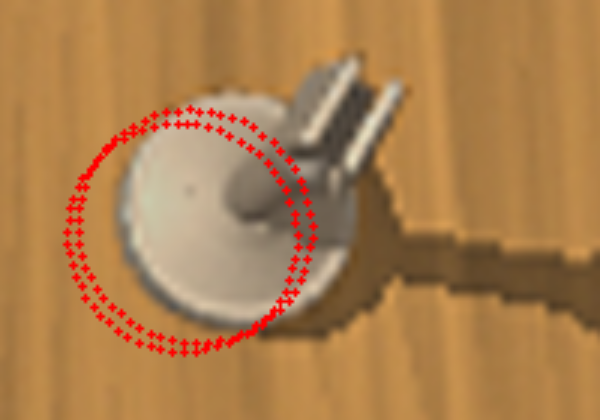

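View pics/os.png

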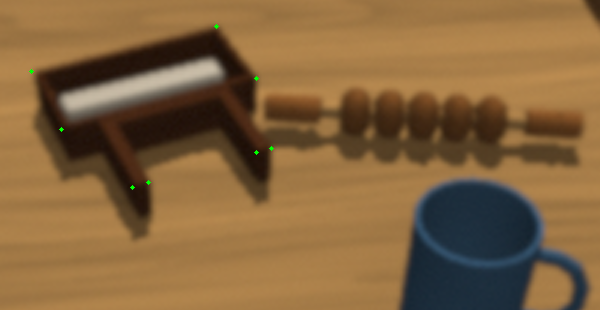

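View pics/os2.png

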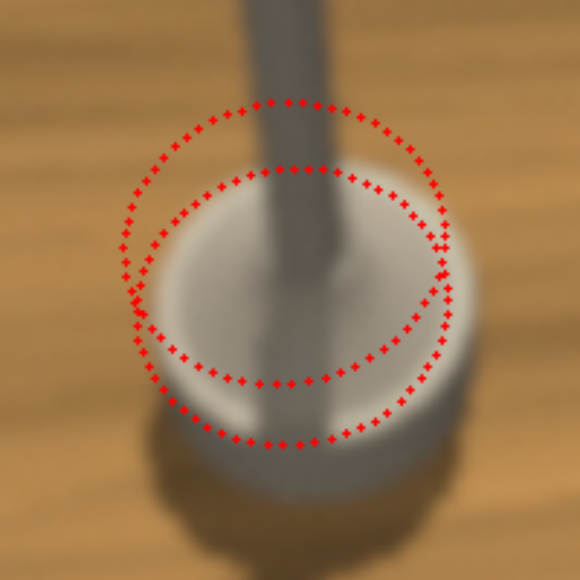

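Run:
```python
from h import *
p=manip.read_camera("top"); s=manip.read_camera("side")
A=onz(p,379.5-.33,236.4-.33,24);B=onz(s,286.2-.33,284.1-.33,24);print(A,B)
C=(A+B)/2;q=np.load("cad.npy");print(C)
d=np.array([-np.sin(q[2]),np.cos(q[2])]);print("bay dir",d,"entry",q[:2]-d*72, "150 out",q[:2]-d*150)
a=np.arange(0,2*np.pi,.1)
for pic,n in((p,"t"),(s,"s")):
    im=cv2.resize(pic["img"],None,fx=3,fy=3,interpolation=cv2.INTER_CUBIC)
    for z in(0,24):
        for x,y in proj(pic,np.c_[C[0]+30*np.cos(a),C[1]+30*np.sin(a),0*a+z]): cv2.circle(im,(int(x*3+1),int(y*3+1)),1,(0,0,255),-1)
    o=(640,1060) if n=="t" else (750,750)
    cv2.imwrite(f"pics/f{n}.png",cv2.resize(im[o[0]:o[0]+200,o[1]:o[1]+200],None,fx=2,fy=2))
for l in["mug","roller","canister"]: print(l,onz(s,*manip.mark_of(s,l)[0]["location"],0), onz(p,*manip.mark_of(p,l)[0]["location"],0) if manip.mark_of(p,l) else 0)
cv2.imwrite("pics/f.png",np.hstack([cv2.imread("pics/ft.png"),cv2.imread("pics/fs.png")]))
```

```text
[ 525.67290969 -183.59738674   24.        ] [ 525.80773813 -185.74360393   24.        ]
[ 525.74032391 -184.67049533   24.        ]
bay dir [-0.30305974  0.95297156] entry [586.33534536  95.41402796] 150 out [609.97400497  21.08224625]
mug [736.4355657   -9.25178352   0.        ] [735.94032646 -16.57073991   0.        ]
roller [755.04595204 186.59180395   0.        ] [757.13234215 187.34314525   0.        ]Traceback (most recent call last):
  File "<stdin>", line 13, in <module>
IndexError: list index out of range
```

Call:
{"api": "drive_tool", "payload": {"targets": [{"slide":[0.5,0.75,0],"turn":-0.08,"fingers":0},{"slide":[0.5,0.75,0],"turn":-0.08,"fingers":0},{"slide":[0.5,0.75,0],"turn":-0.08,"fingers":0},{"slide":[0.5,0.75,0],"turn":-0.08,"fingers":0},{"slide":[0.5,0.75,0],"turn":-0.08,"fingers":0},{"slide":[0.5,0.75,0],"turn":-0.1,"fingers":0},{"slide":[0.5,0.75,0],"turn":-0.1,"fingers":0},{"slide":[0.5,0.75,0],"turn":-0.1,"fingers":0},{"slide":[0.5,0.75,0],"turn":-0.1,"fingers":0},{"slide":[0.5,0.75,0],"turn":-0.1,"fingers":0},{"slide":[0.5,0.75,0],"turn":-0.1,"fingers":0},{"slide":[0.5,0.75,0],"turn":0,"fingers":0}]}}

```text
time: 4.1
position: [472.5, -310.0, 248.5]
eef_rot: [0.987, -0.159, 0.0, 0.0]
contact_force: [0.5, 0.0, -0.1]
gripper_width: 85.6
```

Call:
{"api": "drive_tool", "payload": {"targets": [{"slide":[0.1,-0.03,-0.8],"turn":0,"fingers":0},{"slide":[0.1,-0.04,-0.8],"turn":0,"fingers":0},{"slide":[0,0,-0.8],"turn":0,"fingers":0},{"slide":[0,0,-0.8],"turn":0,"fingers":0},{"slide":[0,0,-0.8],"turn":0,"fingers":0},{"slide":[0,0,-0.8],"turn":0,"fingers":0},{"slide":[0,0,-0.8],"turn":0,"fingers":0},{"slide":[0,0,-0.7],"turn":0,"fingers":0},{"slide":[0,0,0],"turn":0,"fingers":0}]}}

```text
time: 5.22
position: [476.8, -312.2, 57.9]
eef_rot: [0.987, -0.159, -0.002, -0.001]
contact_force: [-0.2, -0.6, -0.6]
gripper_width: 85.2
```

```bash
python3 - <<'E'
from h import *
print(manip.get_obs()["position"])
for n in ["side","top","wrist"]:
    p=manip.read_camera(n); cv2.imwrite(f"pics/{n}1.png",p["img"])
E
python3 -c "
import cv2,numpy as np
a=cv2.imread('pics/side1.png')[180:400,150:450];cv2.imwrite('pics/s1c.png',cv2.resize(a,None,fx=2.6,fy=2.6))
cv2.imwrite('pics/w1.png',cv2.imread('pics/wrist1.png'))"
```

```text
[ 476.82099924 -312.17752817   57.92850097]
```

View pics/s1c.png

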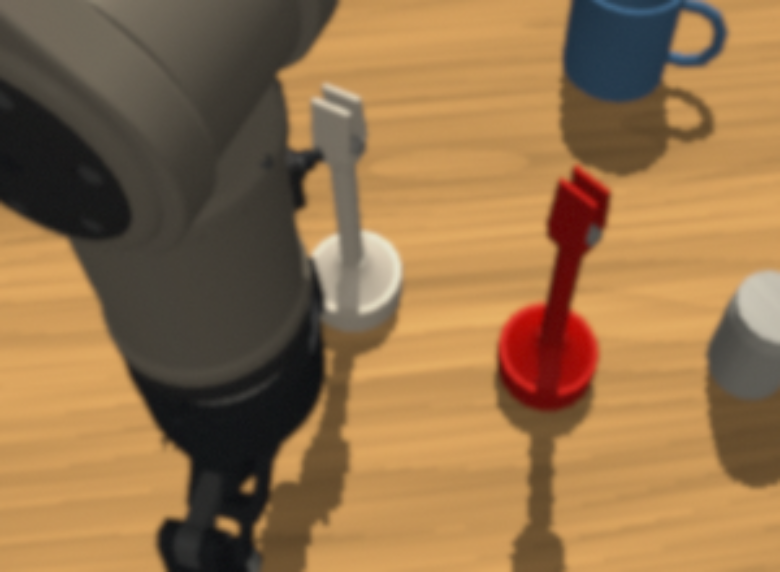

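View pics/top1.png

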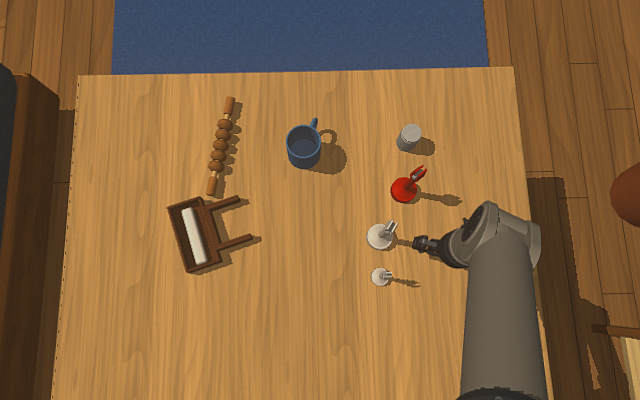

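View pics/w1.png

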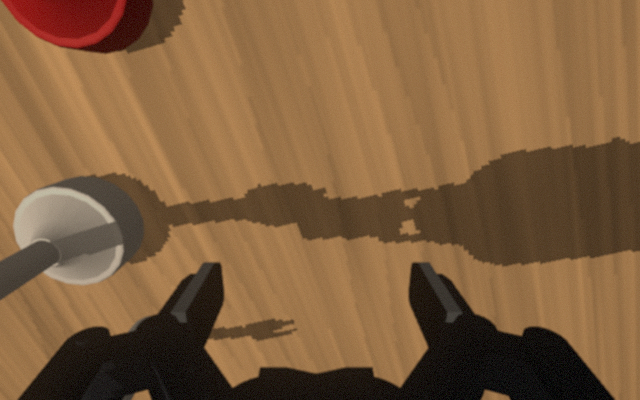

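Run:
```python
from h import *
o=manip.get_obs();P=o["position"];d=np.array([.314,.949,0]);l=np.array([.949,-.314,0])
p=manip.read_camera("top"); w=manip.read_camera("wrist")
for z in(60,80,100,120,140):
    X=onz(p,414,243,z)-P;print("top knuckle z",z,(X@d).round(),(X@l).round())
for n,u,v in(("tipL inner",221,264),("tipL outer",203,262),("tipR in",411,264),("tipR out",429,264),("backL low",165,312),("knL",20,400),("knL2",75,330),("knL3",105,328)):
    for z in (40,54,75,100): 
        X=onz(w,u,v,z)-P;print(n,z,(X@d).round(),(X@l).round(),end=" | ")
    print()
c,_=ray(w,320,200);print(c-P)
a=w["img"][230:400,0:340];cv2.imwrite("pics/wc.png",cv2.resize(cv2.convertScaleAbs(a,alpha=2.5),None,fx=2.3,fy=2.3))
a=p["img"][200:280,360:480];cv2.imwrite("pics/tcc.png",cv2.resize(cv2.convertScaleAbs(a,alpha=2),None,fx=6,fy=6))
```

```text
top knuckle z 60 64.0 6.0
top knuckle z 80 67.0 2.0
top knuckle z 100 71.0 -1.0
top knuckle z 120 74.0 -4.0
top knuckle z 140 78.0 -8.0
tipL inner 40 47.0 -2.0 | tipL inner 54 42.0 6.0 | tipL inner 75 35.0 18.0 | tipL inner 100 27.0 33.0 | 
tipL outer 40 56.0 -0.0 | tipL outer 54 51.0 7.0 | tipL outer 75 42.0 19.0 | tipL outer 100 33.0 33.0 | 
tipR in 40 -50.0 -2.0 | tipR in 54 -45.0 6.0 | tipR in 75 -38.0 19.0 | tipR in 100 -30.0 33.0 | 
tipR out 40 -59.0 -2.0 | tipR out 54 -53.0 6.0 | tipR out 75 -45.0 19.0 | tipR out 100 -35.0 33.0 | 
backL low 40 80.0 -31.0 | backL low 54 72.0 -20.0 | backL low 75 60.0 -4.0 | backL low 100 47.0 16.0 | 
knL 40 177.0 -95.0 | knL 54 160.0 -78.0 | knL 75 134.0 -52.0 | knL 100 104.0 -22.0 | 
knL2 40 131.0 -43.0 | knL2 54 119.0 -31.0 | knL2 75 100.0 -13.0 | knL2 100 77.0 8.0 | 
knL3 40 114.0 -41.0 | knL3 54 103.0 -30.0 | knL3 75 87.0 -12.0 | knL3 100 67.0 9.0 | 
[ 77.93036781 -27.24674056 126.16020219]
```

View pics/wc.png

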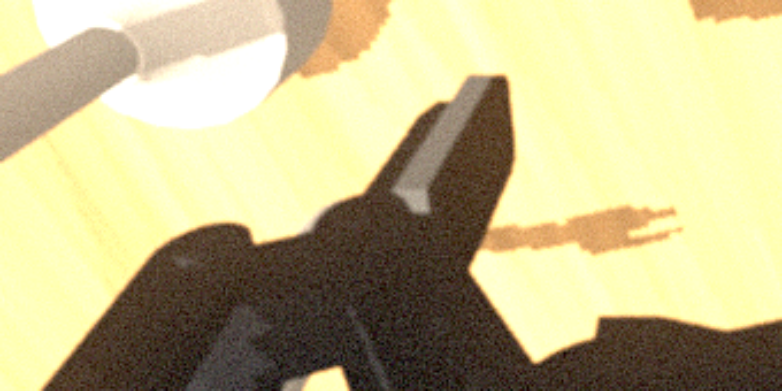

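View pics/tcc.png

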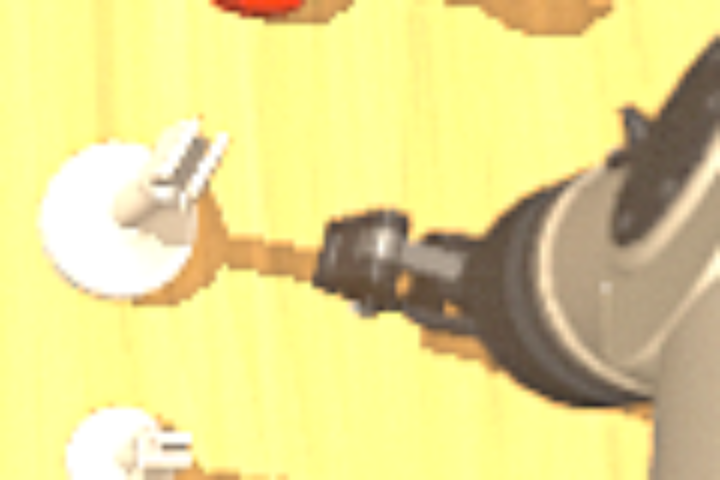

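Call:
{"api": "drive_tool", "payload": {"targets": [{"slide":[0,0,-0.4],"turn":0,"fingers":0},{"slide":[0,0,-0.4],"turn":0,"fingers":0},{"slide":[0,0,-0.3],"turn":0,"fingers":0},{"slide":[0,0,-0.1],"turn":0,"fingers":0},{"slide":[0,0,-0.1],"turn":0,"fingers":0},{"slide":[0,0,0],"turn":0,"fingers":0}]}}

```text
time: 6.22
position: [478.0, -312.9, 20.3]
eef_rot: [0.987, -0.159, -0.0, 0.0]
contact_force: [0.3, -0.1, 0.4]
gripper_width: 85.2
```

Run:
```python
from h import *
w=manip.read_camera("wrist");cv2.imwrite("pics/w2.png",cv2.convertScaleAbs(w["img"],alpha=1.6))
```

```text
(no output)
```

View pics/w2.png

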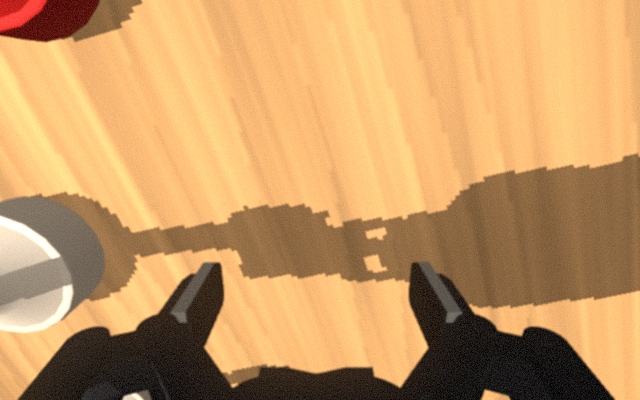

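Call:
{"api": "drive_tool", "payload": {"targets": [{"slide":[0,0,-0.1],"turn":0,"fingers":0},{"slide":[0,0,-0.1],"turn":0,"fingers":0},{"slide":[0,0,-0.1],"turn":0,"fingers":0},{"slide":[0,0,0],"turn":0,"fingers":0}]}}

```text
time: 6.78
position: [477.7, -312.7, 11.0]
eef_rot: [0.987, -0.159, -0.0, -0.0]
contact_force: [0.6, -0.4, -0.5]
gripper_width: 85.7
```

Call:
{"api": "drive_tool", "payload": {"targets": [{"slide":[0.17,0.4,0],"turn":0,"fingers":0},{"slide":[0.17,0.4,0],"turn":0,"fingers":0},{"slide":[0.17,0.4,0],"turn":0,"fingers":0},{"slide":[0.03,0.095,0],"turn":0,"fingers":0},{"slide":[0.03,0.095,0],"turn":0,"fingers":0},{"slide":[0.03,0.095,0],"turn":0,"fingers":0},{"slide":[0,0,0],"turn":0,"fingers":0}]}}

```text
time: 7.65
position: [495.9, -268.4, 11.3]
eef_rot: [0.987, -0.159, -0.0, 0.0]
contact_force: [-0.4, -0.7, -0.0]
gripper_width: 85.7
```

```bash
cat >> h.py <<'E'
def foot(C,tag):
    """red overlays of predicted foot at C on top & side; returns nothing"""
    out=[]
    a=np.arange(0,2*np.pi,.1)
    for n in("top","side"):
        p=manip.read_camera(n)
        u=proj(p,[[C[0],C[1],24.]])[0]
        k=6 if n=="top" else 4.4
        r=200/k
        x0,y0=int(max(0,u[0]-r)),int(max(0,u[1]-r))
        im=p["img"][y0:y0+int(2*r),x0:x0+int(2*r)]
        im=cv2.resize(im,None,fx=k,fy=k,interpolation=cv2.INTER_CUBIC)
        for z in(24,):
            for x,y in proj(p,np.c_[C[0]+30*np.cos(a),C[1]+30*np.sin(a),0*a+z]): cv2.circle(im,(int((x-x0+.5)*k),int((y-y0+.5)*k)),1,(0,0,255),-1)
        out.append(cv2.copyMakeBorder(im,0,400-min(400,im.shape[0]),0,400-min(400,im.shape[1]),0)[:400,:400])
    cv2.imwrite(f"pics/{tag}.png",np.hstack(out))
E
python3 -c "
from h import *
foot((525.7,-184.7),'p1');print(manip.get_obs()['position'])"
```

```text
[ 495.82288412 -268.65945261   11.34304629]
```

View pics/p1.png

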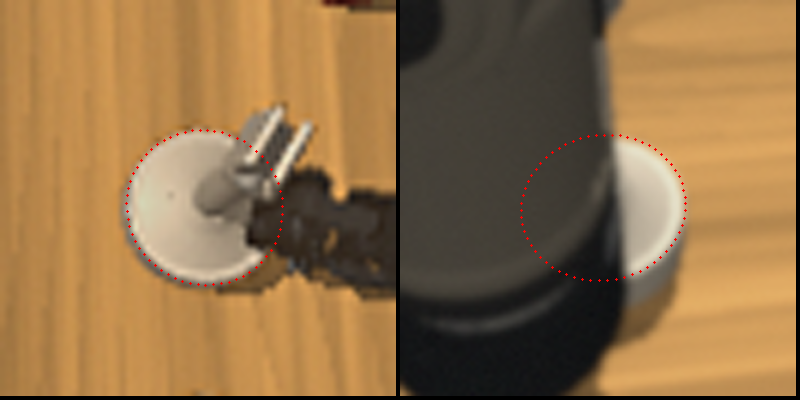

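Call:
{"api": "drive_tool", "payload": {"targets": [{"slide":[0.03,0.095,0],"turn":0,"fingers":0},{"slide":[0.03,0.095,0],"turn":0,"fingers":0},{"slide":[0.03,0.095,0],"turn":0,"fingers":0},{"slide":[0.03,0.095,0],"turn":0,"fingers":0},{"slide":[0.03,0.095,0],"turn":0,"fingers":0}]}}

```text
time: 8.38
position: [500.5, -253.9, 11.3]
eef_rot: [0.987, -0.159, -0.0, 0.0]
contact_force: [-0.5, -0.7, -0.4]
gripper_width: 85.5
```

```bash
python3 -c "
from h import *
P=manip.get_obs()['position'];print(P,manip.get_obs()['contact_force'])
foot(P[:2]+87*np.array([.314,.949])+2*np.array([.949,-.314]),'p2')
w=manip.read_camera('wrist');cv2.imwrite('pics/w3.png',cv2.convertScaleAbs(w['img'],alpha=1.6))"
```

```text
[ 500.52963431 -253.88266915   11.3497147 ] [-0.46233978 -0.72170806 -0.36908594]
```

View pics/p2.png

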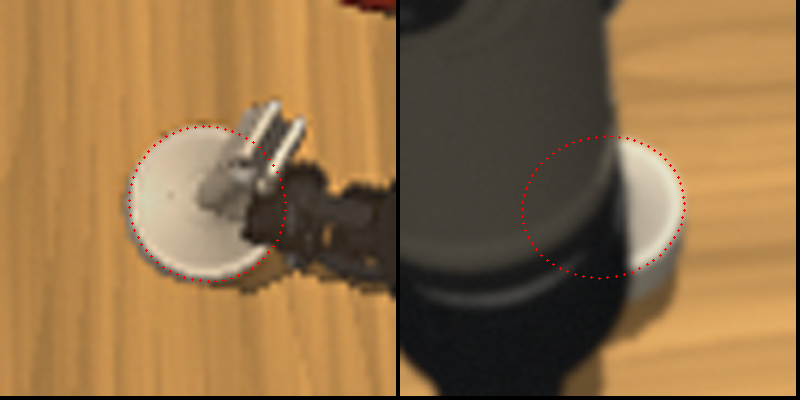

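View pics/w3.png

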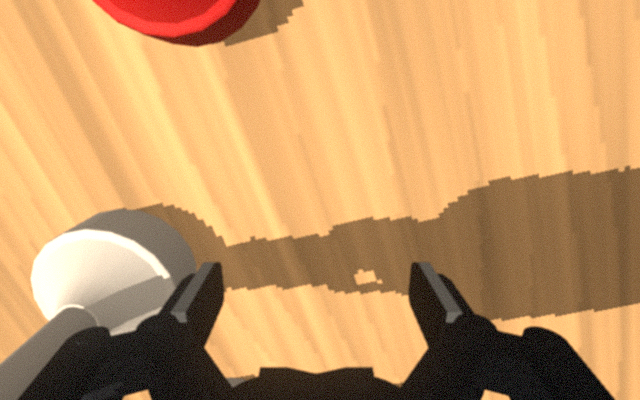

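Call:
{"api": "drive_tool", "payload": {"targets": [{"slide":[0.053,0.158,0],"turn":0,"fingers":0},{"slide":[0.053,0.158,0],"turn":0,"fingers":0},{"slide":[0.053,0.158,0],"turn":0,"fingers":0},{"slide":[0.053,0.158,0],"turn":0,"fingers":0},{"slide":[0.053,0.158,0],"turn":0,"fingers":0},{"slide":[0.053,0.158,0],"turn":0,"fingers":0},{"slide":[0.053,0.158,0],"turn":0,"fingers":0},{"slide":[0.053,0.158,0],"turn":0,"fingers":0},{"slide":[0.053,0.158,0],"turn":0,"fingers":0},{"slide":[0.053,0.158,0],"turn":0,"fingers":0}]}}

```text
time: 9.78
position: [516.5, -206.3, 11.3]
eef_rot: [0.987, -0.159, -0.0, 0.0]
contact_force: [-0.4, -0.7, -0.3]
gripper_width: 85.3
```

```bash
python3 -c "
from h import *
P=manip.get_obs()['position'];print(P,manip.get_obs()['contact_force'])
C=P[:2]+87*np.array([.314,.949])+2*np.array([.949,-.314]);print(C)
foot(C,'p3')"
```

```text
[ 516.48572426 -206.34276452   11.3487061 ] [-0.40948575 -0.71251522 -0.32563989]
[ 545.70172426 -124.40776452]
```

View pics/p3.png

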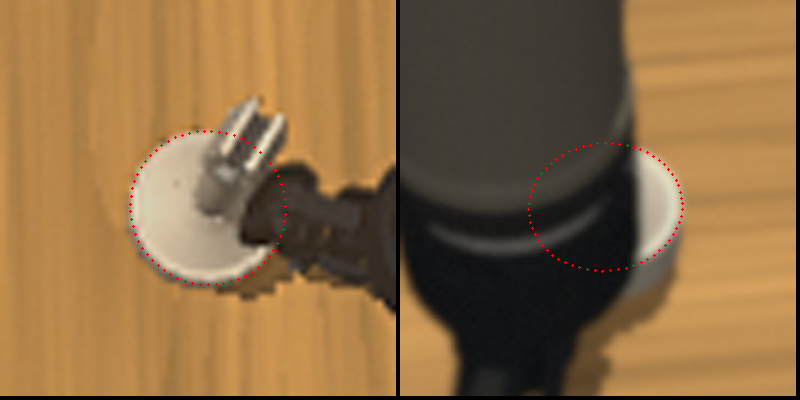

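Call:
{"api": "drive_tool", "payload": {"targets": [{"slide":[0.0635,0.19,0],"turn":0,"fingers":0},{"slide":[0.0635,0.19,0],"turn":0,"fingers":0},{"slide":[0.0635,0.19,0],"turn":0,"fingers":0},{"slide":[0.0635,0.19,0],"turn":0,"fingers":0},{"slide":[0.0635,0.19,0],"turn":0,"fingers":0},{"slide":[0.0635,0.19,0],"turn":0,"fingers":0},{"slide":[0.0635,0.19,0],"turn":0,"fingers":0},{"slide":[0.0635,0.19,0],"turn":0,"fingers":0},{"slide":[0.0635,0.19,0],"turn":0,"fingers":0},{"slide":[0.0635,0.19,0],"turn":0,"fingers":0},{"slide":[0.0635,0.19,0],"turn":0,"fingers":0},{"slide":[0.0635,0.19,0],"turn":0,"fingers":0}]}}

```text
time: 11.38
position: [539.3, -137.9, 11.3]
eef_rot: [0.987, -0.159, -0.0, 0.0]
contact_force: [-0.5, -1.2, 0.8]
gripper_width: 85.5
```

```bash
python3 -c "
from h import *
P=manip.get_obs()['position'];print(P,manip.get_obs()['contact_force'])
C=P[:2]+87*np.array([.314,.949])+2*np.array([.949,-.314]);print(C)
foot(C,'p4')"
```

```text
[ 539.33357376 -137.89034202   11.33542254] [-0.45313218 -1.19828064  0.75760424]
[568.54957376 -55.95534202]
```

View pics/p4.png

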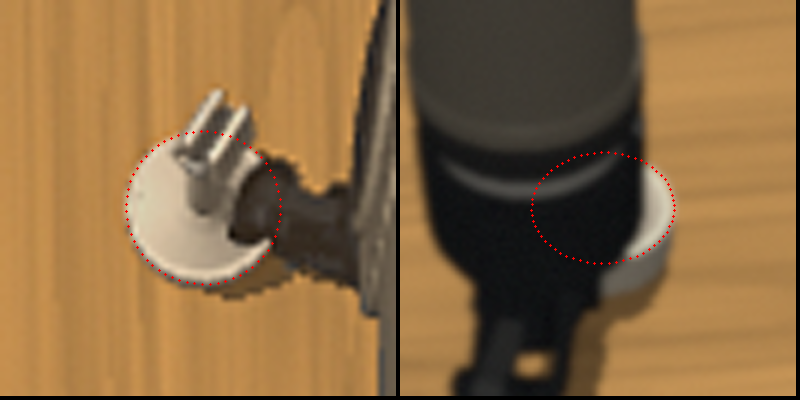

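Call:
{"api": "drive_tool", "payload": {"targets": [{"slide":[0.0745,0.222,0],"turn":0,"fingers":0},{"slide":[0.0745,0.222,0],"turn":0,"fingers":0},{"slide":[0.0745,0.222,0],"turn":0,"fingers":0},{"slide":[0.0745,0.222,0],"turn":0,"fingers":0},{"slide":[0.0745,0.222,0],"turn":0,"fingers":0},{"slide":[0.0745,0.222,0],"turn":0,"fingers":0},{"slide":[0.0745,0.222,0],"turn":0,"fingers":0},{"slide":[0.0745,0.222,0],"turn":0,"fingers":0},{"slide":[0.0745,0.222,0],"turn":0,"fingers":0},{"slide":[0.0745,0.222,0],"turn":0,"fingers":0},{"slide":[0.0745,0.222,0],"turn":0,"fingers":0},{"slide":[0.0745,0.222,0],"turn":0,"fingers":0}]}}

```text
time: 12.98
position: [566.2, -57.9, 11.3]
eef_rot: [0.987, -0.159, -0.0, 0.0]
contact_force: [-0.8, -0.5, -0.3]
gripper_width: 85.5
```

Call:
{"api": "drive_tool", "payload": {"targets": [{"slide":[0.053,0.158,0],"turn":0,"fingers":0},{"slide":[0.053,0.158,0],"turn":0,"fingers":0},{"slide":[0.053,0.158,0],"turn":0,"fingers":0},{"slide":[0.05,0.15,0],"turn":0,"fingers":0},{"slide":[0,0,0],"turn":0,"fingers":0}]}}

```text
time: 13.6
position: [572.6, -38.7, 11.3]
eef_rot: [0.987, -0.159, 0.0, -0.0]
contact_force: [0.7, -1.2, -0.1]
gripper_width: 85.0
```

```bash
python3 -c "
from h import *
P=manip.get_obs()['position'];print(P,manip.get_obs()['contact_force'])
C=P[:2]+87*np.array([.314,.949])+2*np.array([.949,-.314]);print(C)
foot(C,'p5')
p=manip.read_camera('top');cv2.imwrite('pics/top5.png',p['img'])"
```

```text
[572.59794509 -38.72981489  11.34250824] [ 0.67580463 -1.17425907 -0.05636372]
[601.81394509  43.20518511]
```

View pics/p5.png

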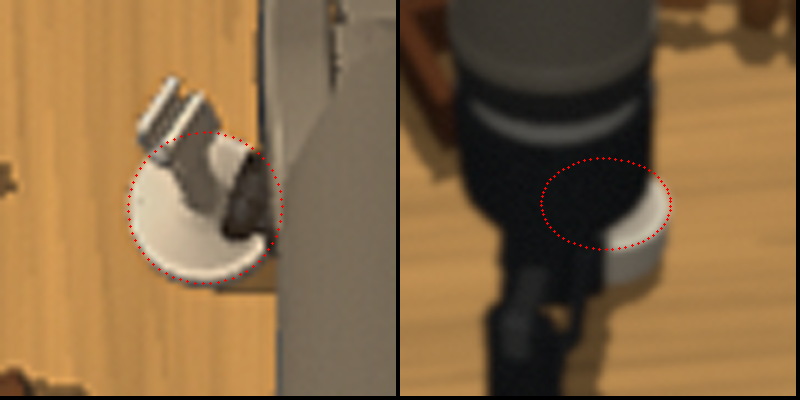

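View pics/top5.png

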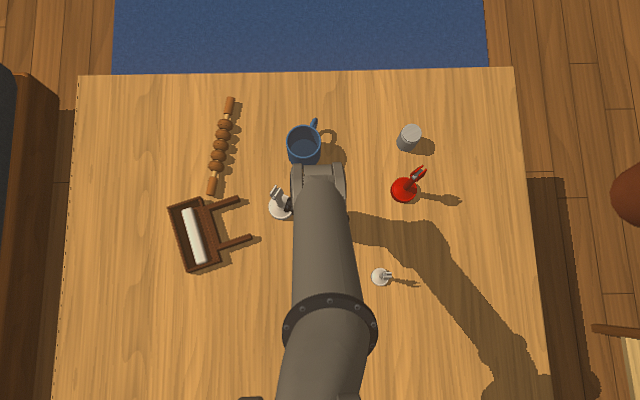

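Call:
{"api": "drive_tool", "payload": {"targets": [{"slide":[-0.08,-0.24,0],"turn":0,"fingers":0},{"slide":[-0.12,-0.36,0],"turn":0,"fingers":0},{"slide":[-0.12,-0.36,0],"turn":0,"fingers":0},{"slide":[0.28,-0.02,0],"turn":0.1,"fingers":0},{"slide":[0.28,-0.02,0],"turn":0.1,"fingers":0},{"slide":[0.28,-0.02,0],"turn":0.1,"fingers":0},{"slide":[0.28,-0.02,0],"turn":0.1,"fingers":0},{"slide":[0.28,-0.02,0],"turn":0.1,"fingers":0},{"slide":[0.28,-0.02,0],"turn":0.1,"fingers":0},{"slide":[0.28,-0.02,0],"turn":0.1,"fingers":0},{"slide":[0.28,-0.02,0],"turn":0.1,"fingers":0},{"slide":[0,0,0],"turn":0,"fingers":0}]}}

```text
time: 15.25
position: [630.1, -74.4, 11.3]
eef_rot: [0.988, 0.153, 0.0, 0.0]
contact_force: [-0.5, 0.1, 0.2]
gripper_width: 85.8
```

```bash
python3 -c "
from h import *
o=manip.get_obs();P=o['position'];e=o['eef_rot'];print(P,o['contact_force'],e)
th=2*np.arctan2(e[1],e[0])+np.pi/2;print(np.degrees(th))
d=np.array([np.cos(th),np.sin(th)]);l=np.array([d[1],-d[0]])
C=np.array([601.8,43.2])
print('along',(C-P[:2])@d,'lat',(C-P[:2])@l)
foot(C,'p6')
p=manip.read_camera('top');print([ (onz(p,*m['location'],0).round(),round(m['score'],2)) for m in manip.mark_of(p,'mug')])
cv2.imwrite('pics/top6.png',p['img'])"
```

```text
[630.09342169 -74.37561479  11.30738643] [-0.47951965  0.05437139  0.20572299] [9.88272227e-01 1.52702202e-01 1.72094757e-04 1.18486827e-04]
107.56711182945875
along 120.63196403532591 lat 8.513058113802805
[(array([741., -10.,   0.]), 0.95)]
```

View pics/p6.png

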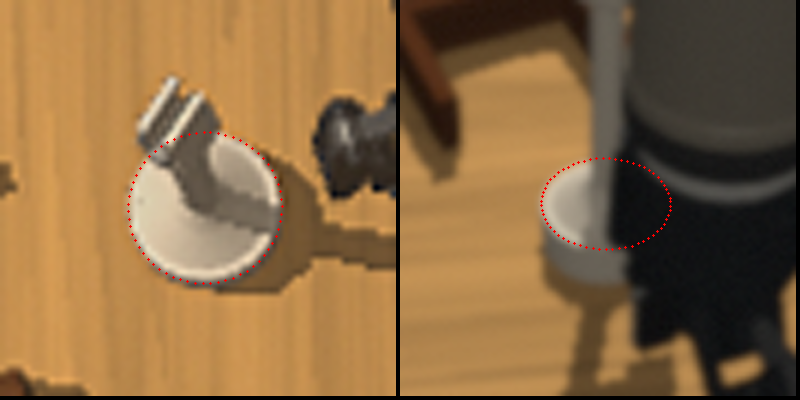

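View pics/top6.png

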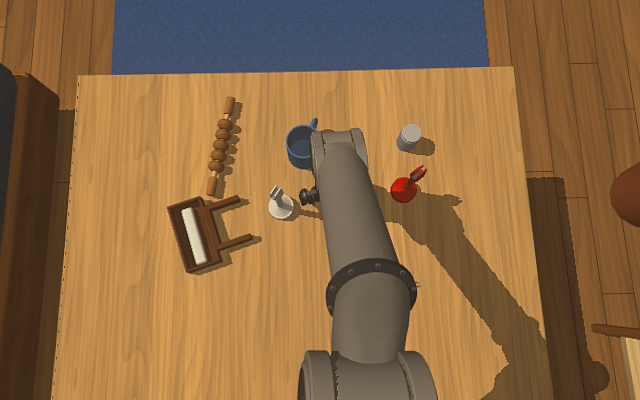

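Call:
{"api": "drive_tool", "payload": {"targets": [{"slide":[0.1,0.2,0],"turn":0,"fingers":0},{"slide":[0,0.3,0],"turn":0,"fingers":0},{"slide":[-0.03,0.3,0],"turn":0,"fingers":0},{"slide":[-0.1,0.13,0],"turn":0,"fingers":0},{"slide":[-0.03,0.095,0],"turn":0,"fingers":0},{"slide":[-0.03,0.095,0],"turn":0,"fingers":0},{"slide":[-0.03,0.095,0],"turn":0,"fingers":0},{"slide":[-0.045,0.143,0],"turn":0,"fingers":0},{"slide":[-0.06,0.19,0],"turn":0,"fingers":0},{"slide":[-0.06,0.19,0],"turn":0,"fingers":0},{"slide":[-0.06,0.19,0],"turn":0,"fingers":0},{"slide":[-0.06,0.19,0],"turn":0,"fingers":0}]}}

```text
time: 16.95
position: [617.7, -9.2, 11.4]
eef_rot: [0.988, 0.154, 0.0, 0.0]
contact_force: [0.9, -1.3, -0.1]
gripper_width: 85.3
```

```bash
cat > st.py <<'E'
from h import *
import sys
o=manip.get_obs();P=o['position'];print(o['time'],P,o['contact_force'])
d=np.array([-.302,.953]);l=np.array([.953,.302]);q=np.load('cad.npy')
C=P[:2]+87*d+float(sys.argv[2])*l
print('pred',C,'caddy local',(C-q[:2])@l,(C-q[:2])@d)
foot(C,sys.argv[1])
E
python3 st.py p7 1
```

```text
16.95 [617.65249042  -9.16372552  11.35511324] [ 0.86463285 -1.25668683 -0.10975584]
pred [592.33149042  74.04927448] caddy local -0.6644958966516583 -94.15027341522291
```

View pics/p7.png

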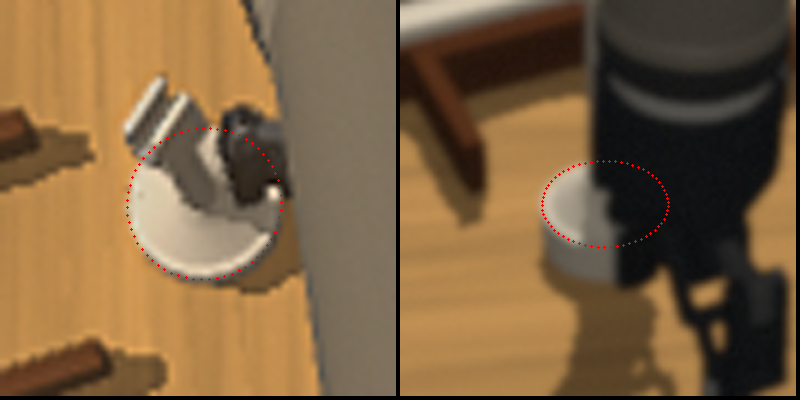

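Call:
{"api": "drive_tool", "payload": {"targets": [{"slide":[-0.05,0.159,0],"turn":0,"fingers":0},{"slide":[-0.05,0.159,0],"turn":0,"fingers":0},{"slide":[-0.05,0.159,0],"turn":0,"fingers":0},{"slide":[-0.05,0.159,0],"turn":0,"fingers":0},{"slide":[-0.05,0.159,0],"turn":0,"fingers":0},{"slide":[-0.05,0.159,0],"turn":0,"fingers":0},{"slide":[-0.05,0.159,0],"turn":0,"fingers":0},{"slide":[-0.05,0.159,0],"turn":0,"fingers":0},{"slide":[-0.05,0.159,0],"turn":0,"fingers":0},{"slide":[-0.05,0.159,0],"turn":0,"fingers":0},{"slide":[-0.05,0.159,0],"turn":0,"fingers":0},{"slide":[-0.05,0.159,0],"turn":0,"fingers":0}]}}

```text
time: 18.55
position: [599.7, 47.9, 11.3]
eef_rot: [0.988, 0.154, -0.0, 0.0]
contact_force: [1.0, -0.3, -0.1]
gripper_width: 85.6
```

```bash
python3 st.py p8 1
```

```text
18.55 [599.66660952  47.87731681  11.33065593] [ 0.95325856 -0.30536834 -0.06145236]
pred [574.34560952 131.09031681] caddy local -0.5786456097878508 -34.35842404165464
```

View pics/p8.png

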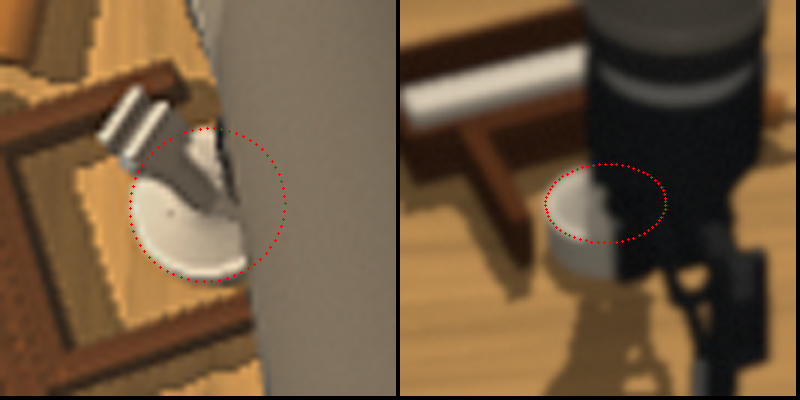

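Call:
{"api": "drive_tool", "payload": {"targets": [{"slide":[-0.04,0.127,0],"turn":0,"fingers":0},{"slide":[-0.04,0.127,0],"turn":0,"fingers":0},{"slide":[-0.04,0.127,0],"turn":0,"fingers":0},{"slide":[-0.04,0.127,0],"turn":0,"fingers":0},{"slide":[-0.04,0.127,0],"turn":0,"fingers":0},{"slide":[-0.04,0.127,0],"turn":0,"fingers":0},{"slide":[-0.03,0.095,0],"turn":0,"fingers":0},{"slide":[-0.02,0.064,0],"turn":0,"fingers":0}]}}

```text
time: 19.65
position: [591.0, 75.4, 11.3]
eef_rot: [0.988, 0.154, -0.0, 0.0]
contact_force: [-0.5, -1.0, 0.4]
gripper_width: 85.2
```

Call:
{"api": "drive_tool", "payload": {"targets": [{"slide":[-0.01,0.032,0],"turn":0,"fingers":0},{"slide":[-0.01,0.032,0],"turn":0,"fingers":0}]}}

```text
time: 19.9
position: [590.5, 77.0, 11.4]
eef_rot: [0.988, 0.154, -0.0, 0.0]
contact_force: [0.5, -1.3, 0.4]
gripper_width: 85.2
```

Call:
{"api": "drive_tool", "payload": {"targets": [{"slide":[-0.01,0.032,0],"turn":0,"fingers":0},{"slide":[-0.01,0.032,0],"turn":0,"fingers":0}]}}

```text
time: 20.15
position: [589.9, 79.0, 11.4]
eef_rot: [0.988, 0.154, 0.0, 0.0]
contact_force: [0.5, -1.4, -0.6]
gripper_width: 85.5
```

```bash
python3 st.py p9 1
```

```text
20.15 [589.89386625  79.01342858  11.37697942] [ 0.53594894 -1.41184397 -0.63786386]
pred [564.57286625 162.22642858] caddy local -0.48896418545139303 -1.7343410646996005
```

View pics/p9.png

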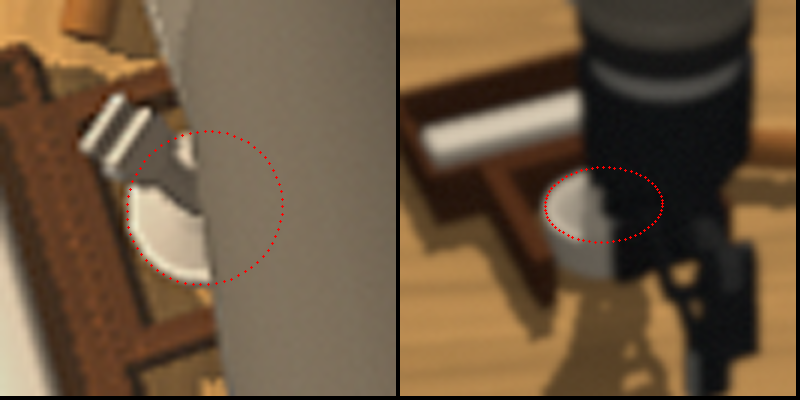

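Close to home. I'll go on in 1 mm steps and watch for the rise in force at the back wall.

Call:
{"api": "drive_tool", "payload": {"targets": [{"slide":[-0.01,0.032,0],"turn":0,"fingers":0},{"slide":[-0.01,0.032,0],"turn":0,"fingers":0}]}}

```text
time: 20.5
position: [589.3, 81.0, 11.3]
eef_rot: [0.988, 0.154, 0.0, 0.0]
contact_force: [0.1, -0.6, 0.5]
gripper_width: 85.3
```

Call:
{"api": "drive_tool", "payload": {"targets": [{"slide":[-0.01,0.032,0],"turn":0,"fingers":0}]}}

```text
time: 20.62
position: [588.9, 82.0, 11.4]
eef_rot: [0.988, 0.154, -0.0, 0.0]
contact_force: [0.9, -1.0, -0.8]
gripper_width: 85.2
```

Call:
{"api": "drive_tool", "payload": {"targets": [{"slide":[-0.01,0.032,0],"turn":0,"fingers":0}]}}

```text
time: 20.75
position: [588.7, 82.9, 11.4]
eef_rot: [0.988, 0.154, 0.0, 0.0]
contact_force: [-0.3, -0.6, 0.0]
gripper_width: 85.7
```

Call:
{"api": "drive_tool", "payload": {"targets": [{"slide":[-0.01,0.032,0],"turn":0,"fingers":0}]}}

```text
time: 20.88
position: [588.5, 83.5, 11.4]
eef_rot: [0.988, 0.154, 0.0, 0.0]
contact_force: [0.5, -2.8, 0.3]
gripper_width: 85.6
```

Call:
{"api": "drive_tool", "payload": {"targets": [{"slide":[-0.01,0.032,0],"turn":0,"fingers":0}]}}

```text
time: 21.0
position: [588.4, 83.6, 11.4]
eef_rot: [0.988, 0.153, 0.0, 0.001]
contact_force: [1.7, -4.6, -0.5]
gripper_width: 85.3
```

```bash
python3 st.py p10 1
```

```text
21.0 [588.42100631  83.58567994  11.39758352] [ 1.71600547 -4.58109444 -0.46606449]
pred [563.10000631 166.79867994] caddy local -0.5117797979994225 3.0678181869103187
```

View pics/p10.png

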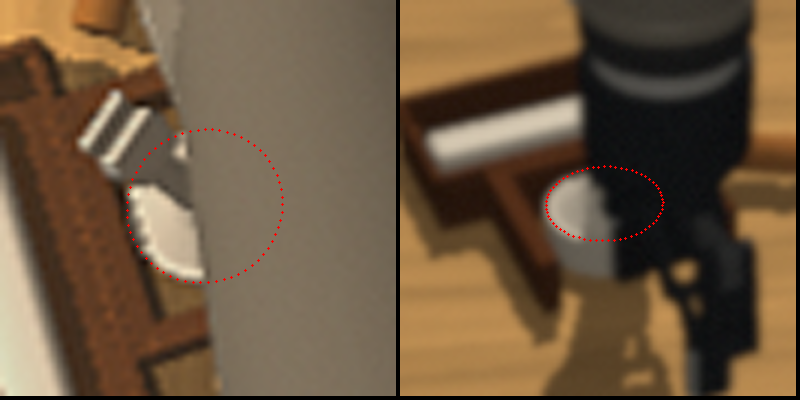

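Call:
{"api": "drive_tool", "payload": {"targets": [{"slide":[0,0,0],"turn":0,"fingers":0},{"slide":[0.02,-0.064,0],"turn":0,"fingers":0},{"slide":[0.05,-0.159,0],"turn":0,"fingers":0},{"slide":[0.1,-0.318,0],"turn":0,"fingers":0},{"slide":[0.1,-0.318,0],"turn":0,"fingers":0},{"slide":[0.15,-0.477,0],"turn":0,"fingers":0},{"slide":[0.15,-0.477,0],"turn":0,"fingers":0},{"slide":[0.15,-0.477,0],"turn":0,"fingers":0},{"slide":[0,-0.6,0],"turn":0,"fingers":0},{"slide":[0,-0.6,0],"turn":0,"fingers":0},{"slide":[0,-0.6,0],"turn":0,"fingers":0},{"slide":[0,0,0],"turn":0,"fingers":0}]}}

```text
time: 22.6
position: [609.4, -40.8, 11.3]
eef_rot: [0.988, 0.152, -0.0, 0.001]
contact_force: [0.8, 1.0, -0.2]
gripper_width: 85.1
```

Run:
```python
from h import *
o=manip.get_obs();print(o['time'],o['position'],o['contact_force'])
q=np.load("cad.npy");d=np.array([-np.sin(q[2]),np.cos(q[2])])
foot(q[:2]+0.5*d,'p11')
for n in("top","side"):
    p=manip.read_camera(n);cv2.imwrite(f"pics/{n}11.png",p["img"])
    for l in ["mug","canister","roller","case"]:
        m=manip.mark_of(p,l)
        if m: print(n,l,np.round(m[0]["location"]),round(m[0]["score"],2))
```

```text
22.6 [609.41707117 -40.7942653   11.30559829] [ 0.78404818  0.97188423 -0.23726802]
top mug [305. 154.] 0.58
top canister [402. 142.] 0.76
top roller [222. 145.] 0.75
top case [194. 238.] 0.56
side mug [385. 203.] 0.88
side canister [437. 319.] 0.7
side roller [371. 140.] 0.63
side case [281. 131.] 0.94
```

View pics/p11.png

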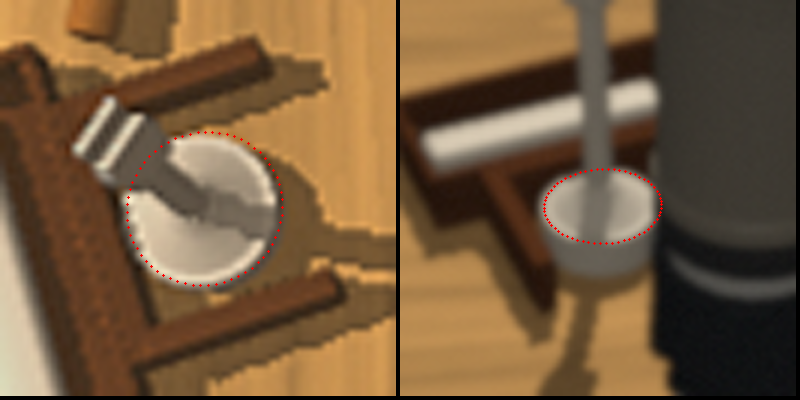

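View pics/top11.png

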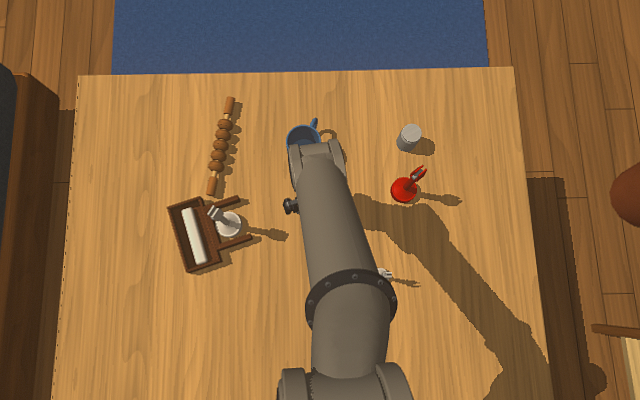

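View pics/side11.png

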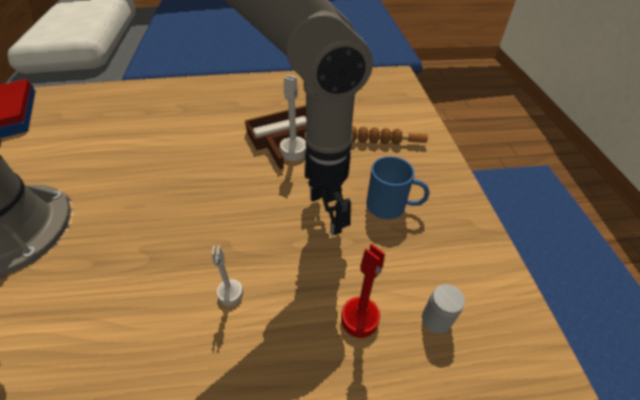

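```bash
python3 -c "
from station import manip
print(manip.hand_in(), manip.get_obs()['time'])"
```

```text
the job is handed in; nothing more can be done
the job is handed in; nothing more can be done
```

The large white stand is in the caddy's bay with its foot against the back wall, and I handed the job in at about 23 s of the 61 s allowed. I chose it over the red stand and the smaller white one.

I pushed it on the side of its foot with the outside of one open finger, in two straight runs. The first brought it onto the bay's centre line and the second took it straight in. It slid the whole way without tipping or being lifted.

**At the back wall:** the push force rose from about 1 N to 5 N and the tool stopped moving, so the foot had met the wall.

**After backing off:** both the top and side pictures show the stand upright, with its foot within about 1 mm of the home position. The gripper is clear of it.

**Bystanders:** the mug, canister, roller and case were found within a few pixels of where they started, which is normal scatter for the networks. The red stand and the small white one look unmoved.

**One disagreement:** the tool's position put the stand about 3 mm past home, while the pictures put it about 0.5 mm past. That is roughly the stated 2 mm calibration error plus my uncertainty about where the finger touched. I took the force rise at the wall as deciding it. I did not push again to check for a tiny rebound.

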